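# Work the seized bolt of the specimen lock box free and take out the cup

### The job

The slide bolt on the front of the grey lock box has seized with rust: work it with short push-and-pull strokes until it runs, never wrenching it past a catch by brute force, and draw it all the way back toward the front. Then slide the cover fully open, lift the specimen cup out of the box, keeping it upright, and stand it gently on the table clear of the box. Leave the bolt drawn and the cover open, and do not disturb the other things.

Things in the scene. Friction and masses are not known exactly. Their poses are not given: they have to be found in the camera images.
- lockbox: Grey steel box fixed on the table, 160 deep (x) x 280 wide (y) x 84 mm high. Origin at table level, 60 mm behind its front face, mid-width; x points front to back, y left, z up. Right half: a well (inside x 0 to 90, y -134 to -4, floor z 6 mm) under a sliding cover; left half solid. Dark bolt casing on the front shelf: x -56 to -10, y -100 to -40, top z 107 mm.
- bolt (a joint): Slide bolt, m: grows as it is drawn to the front (box -x); starts near 0, stop at 0.036. Friction 5 N. Seized: catches hard at 0.007, more pull is no use. Push it back till it stops (-0.004 to -0.006, 15 N; a short push may not count), pull till it stops: catches shift to 0.0085, 0.0095, then after about 3 such strokes it runs freely. Below 0.02 its nose locks the cover.
- catch (a joint): The rust catch hidden in the casing (not visible, cannot be touched), m: how far the rust has been worked loose. 0 seized; it grows about 0.005 with every full pull and every full push of the bolt, never falls, and ends at 0.032, where the bolt runs freely. A brute pull of 60 N or more could break the bolt past it instead: that counts as damage.
- bolt_grip (a point): Grip point on the dark upright tab at the bolt's near end, in front of the box; moves with the bolt. Tab 10 mm thick (box x), 24 mm wide (box y), from 42 mm below to 18 mm above this point. A 9 mm rod runs 34 mm below this point from the tab to the casing, whose face is 36 mm behind the tab at joint 0. Axes as the box's.
- cover (a joint): How far the cover is slid open, m: 0 shut, 0.128 fully open against its stop. Slides along the box's +y (left), friction about 3 N, stays where left.
- cover_grip (a point): Grip point on the dark upright tab on the cover; moves with the cover. Tab 10 mm thick (box y, the sliding direction), 40 mm long (box x), from 28 mm below (the cover's top) to 16 mm above this point. A 22 mm high steel staple stands at the cover's front edge, 44 mm in front of this point. Axes as the box's.
- cup_center (a point): Centre, half-way up, of the white-lidded specimen cup standing upright in the well under the cover: 72 mm high, body 50 mm wide, lid 55 mm wide (its top 14 mm), 0.06 kg. Its z axis points up through the lid. Its top lies 6 mm under the cover.
- dropper_bottle: Bystander: brown dropper bottle, 33 mm wide, 106 mm high, standing; origin at the centre of its underside.
- label_roll: Bystander: white roll of labels lying flat, 72 mm across, 30 mm high; origin at the centre of its underside.
- tape_roll: Bystander: tan roll of tape lying flat, 58 mm across, 19 mm high; origin at the centre of its underside.
- cup: The same specimen cup; origin at the centre of its underside.

How it is judged:
By the outcome, as a careful person would: the job done as asked, in the order asked, and still so for the second after the job is handed in, with the robot touching nothing.
It also fails if it takes over 64 s, if anything falls off the work surface, if the arm or the gripper's body presses on something with over 40 N, if the wrist force passes 120 N, or if a joint passes its speed limit or range.

### The arm

A 6-joint arm with a two-finger parallel gripper is mounted at the origin on a cart in front of the work surface, level with it; the furniture and walls round the work are solid. World frame = base frame: x ahead of the robot, y to its left, z up, the work surface at z = 0. Lengths are in m, angles in rad, forces in N, time in s.
With the tool pointing down it reaches from about 0.4 to 0.825 m from the base axis. Payload 7 kg.
Tool frame: the origin (TCP) lies midway between the tips of the shut fingers; the grasp point (between the pads) lies arm.hold_point_z behind it (arm.hold_point_z is the distance from the TCP to the grasp point, in m); z points along the fingers, y is the line along which they close (so a half turn about z gives the same grasp; the last joint's range is limited). The gripper opens to 88 mm and grips with 3 to 60 N. Pads are 19 mm wide; open, the fingers measure 130 mm over their backs; the gripper's body (78 mm by 193 mm) begins 47 mm behind the grasp point.
Start: joints at [-0.965, 0.359, 0.012, 0, -1.224, -0.288], TCP at [0.211, -0.641, 0.227] pointing down, gripper open.
Joint ranges: [-3.07, 3.07], [-1.43, 2.12], [-1.02, 1.25], [-3.03, 1.67], [-3.05, -0], [-3.03, 3.03]. Speed limits (rad/s): [2.39, 2.39, 3.01, 3.14, 3.14, 3.14].

### API

Orientations are given as [roll, pitch, yaw] about the fixed x, y, z axes, in that order (R = Rz(yaw) Ry(pitch) Rx(roll)).
In Python, from station import arm gives the robot as it stands.
- The arm moves only by the shell command python3 -m crank 'ROWS' [OPENING] [FORCE]. ROWS is JSON, a list that holds one entry, the list of rows, each a list of 4 numbers: the shift along the tool's x, y, z in units of 25 mm (1.0 is 25 mm), then the turn about the tool's z in units of 5 degrees (1.0 is 5 degrees). A call has 1 to 12 rows; each row is the pose to reach, as a shift and turn from the pose commanded when the call began, along the tool's axes at that moment; what a row does not reach only later rows make up. A row lasts 1/8 s, in which the tool goes at most 62.5 mm and 10.7 degrees, less where a joint would pass 70% of its speed; a pose out of reach is approached as far as the arm can. A call with a gripper value outside its range is refused whole. OPENING is the closure, from 0 (fully open) to 1 (shut), set as the call begins (- or left out, the last holds). The fingers move at their own pace and stop on an object; FORCE is the grip in N (left out, the last holds). Time passes only in rows, so rows that repeat a pose let the fingers close. It gives the time, the measured TCP pose, the force, the opening and the grip force at its end, in the units of the state.
- arm.get_state(): the state, without advancing time (a new reading comes with each control period).
- arm.grab_frame(name): name is "scene" or "top" or "wrist"; returns (picture, depth): 384x512x3 uint8, red, green, blue; 384x512 float32, m along the optical axis (not along the pixel's ray), 0 where there is no reading.
- arm.get_calibration(name): a dict with "mtx" (3x3 intrinsics, pixels), "k1" (the pictures are not rectified: a ray, as slopes to the right and down, at radius r is drawn at 1 + k1 r^2 times it, then the intrinsics apply), "R" (3x3) and "t" (3): a world point X has camera coordinates R X + t; the wrist camera has in their place "mount" (4x4, takes a point from camera to tool coordinates, whose origin is the TCP and whose axes are the flange's). Camera axes: x right, y down, z forward; pixel columns grow to the right and rows downward; lengths in m; the calibration is good to about 2 mm. A picture is of the moment at which its call begins: read the wrist's pose just before it. get_calibration takes no time and is no camera call.
- arm.job_done(): hands the job in; it is judged then, once.
Trained networks look in the newest picture that a camera, given by its name, has taken for a name from the list of things; names that differ only in an ending like _2 or _b are one class to them, and where a whole thing is asked for, a point or a joint stands for the part that bears it (a point fixed in the world has none). Each returns a list of dicts, best first, with "score" (0 to 1); they miss things now and then, are a little off and sometimes report something else, mostly with a low value. They report only what shows in the picture. A call takes as long as a camera call.
- arm.recognise(thing, camera): "extent" ([left, top, width, height] in pixels, round what is visible of it).
- arm.trace(thing, camera): "mask" (384x512 bool, what is visible of it) and "extent" ([left, top, width, height] in pixels, round what is visible of it).
The state is a dict: "t": time; "q": joint angles; "qd": joint speeds; "joint_efforts": joint torques, N m; "eef_pos": TCP position; "ee_rot": TCP orientation; "force": force on the tool from outside, world axes, zero at the start; "moment": the same for the moment, N m; "width": finger opening in m; "gripper_force": force on a finger pad.
Only numpy, scipy, OpenCV 4.12 (cv2) and the standard library are available. Lean on these libraries where they do the work, as an engineer would, in place of code of your own. Each camera call takes 0.05 s, during which the arm holds its last target. There are 200 camera calls.

## Working session

There is one attempt and no reset: what is moved stays moved. The work goes in short steps, Python scripts to look and compute and a shell command to move; the robot and the scene stay as the last step left them, time stands still between calls to the robot, and variables do not carry over. Pictures are saved under pics/ and viewed, at most 10 in all, crops included, and the job is handed in when it is done.

```bash
ls; mkdir -p pics; cat > h.py <<'E'
import numpy as np, cv2
from station import arm
from scipy.spatial.transform import Rotation as Ro
def cloud(name, d):
    "world points HxWx3 of depth image"
    c=arm.get_calibration(name); K=np.array(c["mtx"])
    v,u=np.mgrid[0:384,0:512].astype(float)
    p=np.stack([(u-K[0,2])/K[0,0],(v-K[1,2])/K[1,1]],-1); q=p.copy()
    for _ in range(8): q=p/(1+c["k1"]*(q**2).sum(-1,keepdims=True))
    P=np.concatenate([q,np.ones(q.shape[:2]+(1,))],-1)*d[...,None]
    if "mount" in c:
        s=S; M=np.array(c["mount"]); P=P@M[:3,:3].T+M[:3,3]
        return P@Ro.from_euler('xyz',s["ee_rot"]).as_matrix().T+s["eef_pos"]
    return (P-np.array(c["t"]))@np.array(c["R"])
S=None
def grab(name, save=None):
    global S
    S=arm.get_state(); im,d=arm.grab_frame(name)
    if save: cv2.imwrite("pics/"+save,cv2.cvtColor(im,cv2.COLOR_RGB2BGR))
    return im,cloud(name,d),d
E
python3 - <<'E'
from h import *
print(arm.hold_point_z, arm.get_state())
for n in ("top","scene"):
    im,P,d=grab(n,n+"0.png"); np.save(n+"0.npy",P)
    for t in ("lockbox","bolt_grip","cover_grip","dropper_bottle","label_roll","tape_roll"):
        for r in arm.trace(t,n)[:2]:
            m=r["mask"]&(d>0); 
            print(n,t,round(r["score"],2),r["extent"],np.round(np.median(P[m],0),3),np.round(np.percentile(P[m],[2,98],axis=0),3).tolist())
E
```

```text
pics
0.0188 {'t': 0.0, 'q': array([-9.64931881e-01,  3.59403498e-01,  1.10640130e-02, -3.50886977e-04,
       -1.22410744e+00, -2.88113041e-01]), 'qd': array([ 0.00105708,  0.00174056,  0.00131657,  0.00037313,  0.00015112,
       -0.00056533]), 'joint_efforts': array([-1.44930429e-03, -5.82712913e+01,  2.93066275e+01,  6.99723288e+00,
        7.10776090e-03, -1.41165874e-04]), 'eef_pos': array([ 0.2107202 , -0.64074934,  0.22561406]), 'ee_rot': array([ 3.13991636e+00, -1.52793595e-04, -2.82396062e+00]), 'force': array([ 0.24372935, -1.36656171,  1.41104742]), 'moment': array([-0.01549148,  0.01945779,  0.00743612]), 'gripper_force': 0.0, 'width': 0.08760043904095921}
top lockbox 0.74 [212.0, 137.0, 83.0, 83.5] [0.565 0.106 0.086] [[0.477, -0.025, 0.005], [0.66, 0.247, 0.117]]
top cover_grip 0.69 [248.5, 159.7, 46.3, 40.4] [0.59  0.035 0.091] [[0.542, -0.029, 0.078], [0.642, 0.106, 0.13]]
top label_roll 0.88 [324.6, 193.3, 23.9, 24.2] [ 0.634 -0.204  0.029] [[0.599, -0.239, 0.005], [0.667, -0.171, 0.039]]
top label_roll 0.18 [207.0, 136.2, 89.1, 85.8] [0.565 0.105 0.086] [[0.478, -0.
[... 273 characters left out ...]
olt_grip 0.76 [265.5, 195.1, 13.9, 19.3] [0.443 0.06  0.121] [[0.44, 0.047, 0.092], [0.472, 0.07, 0.15]]
scene cover_grip 0.67 [212.8, 168.9, 53.7, 36.3] [0.586 0.046 0.092] [[0.54, -0.029, 0.086], [0.642, 0.106, 0.134]]
scene dropper_bottle 0.55 [113.9, 261.2, 18.4, 30.9] [0.619 0.445 0.051] [[0.612, 0.429, 0.005], [0.634, 0.456, 0.103]]
scene dropper_bottle 0.46 [171.9, 165.0, 114.3, 99.7] [0.546 0.139 0.085] [[0.448, -0.018, 0.007], [0.66, 0.257, 0.125]]
scene label_roll 0.61 [270.1, 154.6, 20.7, 12.6] [ 0.626 -0.197  0.03 ] [[0.598, -0.238, 0.005], [0.662, -0.174, 0.035]]
scene tape_roll 0.51 [325.9, 153.4, 16.4, 15.9] [ 0.476 -0.322  0.019] [[0.449, -0.356, 0.003], [0.505, -0.3, 0.024]]
```

```bash
python3 - <<'E'
from h import *
T=np.load("top0.npy");Sc=np.load("scene0.npy")
for n,P in(("top",T),("scene",Sc)):
    p=P.reshape(-1,3); b=(p[:,0]>.44)&(p[:,0]<.7)&(p[:,1]>-.06)&(p[:,1]<.3)
    m=b&(p[:,2]>.07)&(p[:,2]<.1); print(n,cv2.minAreaRect(p[m,:2].astype(np.float32)*1000))
    m=b&(p[:,2]>.112)&(p[:,2]<.16); print(n,"high",np.round(p[m]*1000).astype(int).tolist()[:40])
a=cv2.imread("pics/top0.png")[110:250,190:370];b=cv2.imread("pics/scene0.png")[140:300,100:350]
a=cv2.resize(a,None,fx=3,fy=3);b=cv2.resize(b,None,fx=3,fy=3)
cv2.imwrite("pics/c1.png",a);cv2.imwrite("pics/c2.png",b)
E
```

```text
top ((592.51123046875, 109.54996490478516), (287.7971496582031, 273.37835693359375), 78.80858612060547)
top high [[611, 40, 133], [614, 38, 129], [606, 42, 133], [609, 39, 127], [609, 35, 134], [610, 32, 136], [605, 41, 125], [604, 36, 136], [605, 33, 140], [610, 31, 125], [599, 42, 129], [599, 38, 137], [599, 34, 143], [604, 32, 130], [595, 43, 125], [596, 40, 128], [596, 36, 136], [600, 34, 125], [605, 32, 113], [586, 43, 140], [591, 41, 128], [590, 37, 138], [593, 35, 133], [582, 45, 138], [585, 42, 132], [587, 39, 130], [589, 36, 129], [593, 34, 122], [579, 43, 139], [581, 40, 134], [583, 37, 136], [585, 34, 134], [576, 45, 128], [578, 42, 128], [580, 39, 128], [582, 36, 128], [587, 35, 113], [575, 45, 119], [574, 40, 131], [575, 37, 134]]
scene ((584.93115234375, 105.65452575683594), (288.1781005859375, 270.0495910644531), 81.84126281738281)
scene high [[700, -50, 129], [608, 38, 139], [609, 33, 135], [606, 32, 136], [609, 37, 134], [604, 38, 137], [604, 34, 135], [599, 35, 138], [598, 32, 136], [611, 36, 129], [604, 39, 134], [603, 35, 132], [598, 37, 136], [597, 33, 134], [592, 35, 138], [611, 36, 125], [603, 39, 131], [600, 39, 133], [594, 40, 136], [593, 38, 136], [589, 38, 138], [588, 35, 136], [586, 32, 135], [605, 41, 127], [602, 40, 128], [598, 41, 131], [594, 41, 133], [590, 41, 135], [590, 37, 133], [586, 37, 135], [584, 35, 135], [581, 34, 136], [610, 37, 119], [604, 39, 123], [600, 39, 125], [594, 41, 129], [590, 41, 132], [587, 40, 133], [582, 42, 137], [580, 39, 135]]
```

View pics/c1.png

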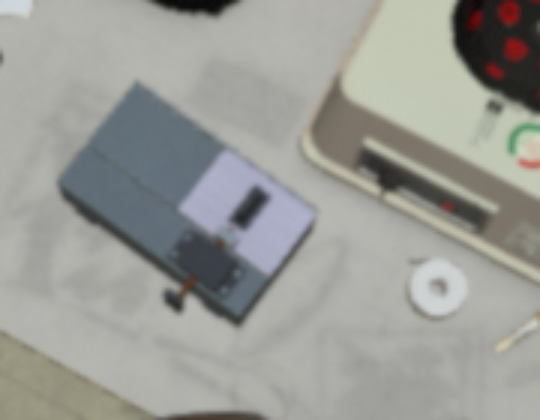

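View pics/c2.png

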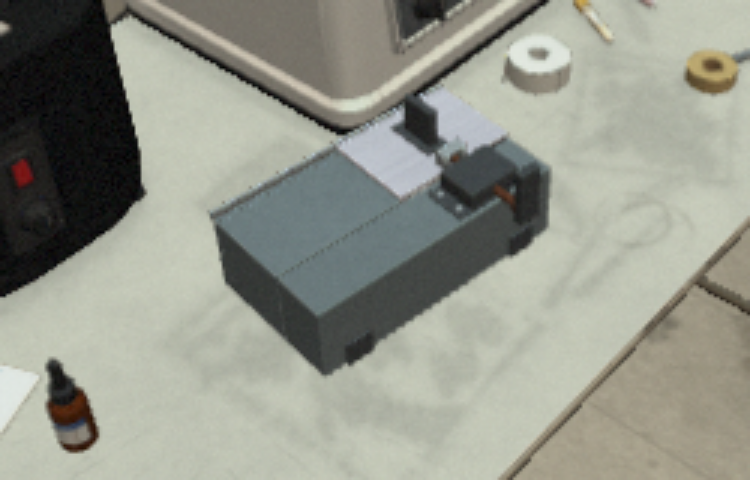

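```bash
python3 - <<'E'
from h import *
for n in("top","scene"):
    P=np.load(n+"0.npy"); arm.grab_frame(n)
    m=arm.trace("lockbox",n)[0]["mask"]; p=P[m]; p=p[(p[:,2]>.076)&(p[:,2]<.094)]
    (c,s,a)=cv2.minAreaRect(p[:,:2].astype(np.float32)*1000); print(n,c,s,a, np.median(p[:,2]))
    # cover tab top
    p=P.reshape(-1,3); k=(p[:,2]>.115)&(p[:,2]<.15)&(abs(p[:,0]-.59)<.045)&(abs(p[:,1]-.037)<.04)
    q=p[k]; print(" ctab",len(q),cv2.minAreaRect(q[:,:2].astype(np.float32)*1000),q.mean(0),np.percentile(q[:,2],95))
    k=(p[:,2]>.07)&(p[:,2]<.17)&(abs(p[:,0]-.44)<.025)&(abs(p[:,1]-.06)<.03)
    q=p[k]; print(" btab",len(q),cv2.minAreaRect(q[:,:2].astype(np.float32)*1000),q.mean(0),np.percentile(q[:,2],95))
    k=(p[:,2]>.15)&(p[:,0]<1)&(p[:,0]>.5); q=p[k]
    for y in np.arange(-.4,.6,.1):
        w=q[abs(q[:,1]-y)<.05]
        if len(w): print("  y",round(y,1),"min x",np.round(w[w[:,0].argmin()],3),"zmax",w[:,2].max().round(3))
E
```

```text
top (566.3499145507812, 114.15335083007812) (280.62689208984375, 186.19338989257812) 81.95549011230469 0.08574876991944523
 ctab 40 ((593.0818481445312, 38.429443359375), (10.386063575744629, 41.21613693237305), 83.79151916503906) [0.5922082  0.03844556 0.13090052] 0.13968101692504564
 btab 43 ((450.32904052734375, 60.41419219970703), (22.126312255859375, 21.65045928955078), 31.307714462280273) [0.44774979 0.05810719 0.13170741] 0.15313307185248817
  y -0.4 min x [ 0.743 -0.354  0.157] zmax 0.229
  y -0.3 min x [ 0.709 -0.289  0.164] zmax 0.25
  y -0.2 min x [ 0.701 -0.17   0.15 ] zmax 0.25
  y -0.1 min x [ 0.686 -0.098  0.151] zmax 0.25
  y -0.0 min x [ 0.705 -0.048  0.16 ] zmax 0.247
  y 0.2 min x [0.797 0.249 0.178] zmax 0.269
  y 0.3 min x [0.779 0.344 0.157] zmax 0.265
  y 0.4 min x [0.78  0.353 0.154] zmax 0.268
  y 0.5 min x [0.872 0.453 0.25 ] zmax 0.258
scene (554.1497802734375, 112.94572448730469) (282.48004150390625, 207.04037475585938) 81.84126281738281 0.08602103787936954
 ctab 84 ((591.025146484375, 37.91702651977539), (11.524773597717285, 39.58513641357422), 87.20830535888672) [0.58853243 0.03895854 0.12868864] 0.1374282690279112
 btab 156 ((447.66217041015625, 60.836570739746094), (25.2802734375, 21.762163162231445), 30.141881942749023) [0.44495435 0.06068203 0.12246558] 0.14969465594757003
  y -0.4 min x [ 0.826 -0.351  0.235] zmax 0.235
  y -0.3 min x [ 0.712 -0.265  0.157] zmax 0.247
  y -0.2 min x [ 0.701 -0.184  0.15 ] zmax 0.246
  y -0.1 min x [ 0.703 -0.051  0.153] zmax 0.245
  y -0.0 min x [ 0.703 -0.045  0.153] zmax 0.242
  y 0.2 min x [0.798 0.248 0.171] zmax 0.261
  y 0.3 min x [0.779 0.342 0.165] zmax 0.262
  y 0.4 min x [0.778 0.351 0.155] zmax 0.262
  y 0.5 min x [0.862 0.45  0.158] zmax 0.254
```

```bash
cat >> h.py <<'E'
def rows(x,y,z,yaw_deg,ref=None):
    "units from measured pose to world TCP target"
    s=arm.get_state(); R=Ro.from_euler('xyz',s["ee_rot"]).as_matrix()
    d=R.T@(np.array([x,y,z])-s["eef_pos"])/.025
    t=-((yaw_deg-np.degrees(s["ee_rot"][2])+180)%360-180)/5
    return np.round(np.r_[d,t],2).tolist()
E
python3 - <<'E'
from h import *
print(arm.get_calibration("wrist"))
print(rows(.42,-.3,.26,-130)); print(rows(.45,.05,.27,-98))
E
```

```text
{'mtx': array([[275.54183707,   0.        , 250.02031279],
       [  0.        , 275.54183707, 192.65089133],
       [  0.        ,   0.        ,   1.        ]]), 'k1': 0.023437961208668354, 'mount': array([[-1.07806920e-04, -9.66768586e-01, -2.55653064e-01,
         6.82993302e-02],
       [ 9.99999986e-01, -1.36288123e-04,  9.36900879e-05,
        -4.59970508e-04],
       [-1.25419110e-04, -2.55653050e-01,  9.66768588e-01,
        -1.57679770e-01],
       [ 0.00000000e+00,  0.00000000e+00,  0.00000000e+00,
         1.00000000e+00]])}
[-12.21, 10.35, -1.34, -6.36]
[-17.72, 23.27, -1.74, -12.76]
```

```bash
python3 -m crank '[[[-2.4,2.1,-0.6,-1.2],[-4.8,4.2,-1.3,-2.5],[-7.2,6.3,-1.3,-3.8],[-9.6,8.4,-1.4,-5.1],[-12,10.4,-1.5,-6.4],[-13.2,13,-1.6,-8],[-14.6,15.5,-1.7,-9.6],[-16,18,-1.8,-11.2],[-17,20.8,-1.8,-12.4],[-17.7,23.3,-1.8,-12.8],[-17.7,23.3,-1.8,-12.8]]]' 0.3
python3 - <<'E'
from h import *
s=arm.get_state();print(s["t"],s["eef_pos"],np.degrees(s["ee_rot"]),s["force"],s["width"])
im,P,d=grab("wrist","w1.png");np.save("w1.npy",P)
for t in("lockbox","bolt_grip","cover_grip"):
    for r in arm.trace(t,"wrist")[:1]:
        m=r["mask"]&(d>0);p=P[m];print(t,r["score"],r["extent"],np.percentile(p,[2,50,98],axis=0).round(4).tolist())
E
```

```text
t: 2.28
eef_pos: [0.4439, -0.0075, 0.2713]
ee_rot: [-3.14, 0.001, -1.706]
force: [1.5, -0.3, 0.1]
width: 0.0613
gripper_force: 0.0
2.275 [ 0.44388656 -0.00751772  0.2712632 ] [-1.79928419e+02  3.47923805e-02 -9.77511440e+01] [ 1.48791429 -0.31450822  0.12765292] 0.06130072985173715
lockbox 0.59 [94.2, 163.6, 167.4, 129.2] [[0.4514, -0.0344, 0.0088], [0.5371, 0.0077, 0.0887], [0.6335, 0.1471, 0.1081]]
bolt_grip 0.83 [224.2, 218.2, 35.9, 24.6] [[0.4418, 0.0464, -0.0011], [0.4543, 0.051, 0.1007], [0.4863, 0.1069, 0.1477]]
cover_grip 0.77 [101.6, 175.7, 78.1, 61.3] [[0.539, -0.0315, 0.0879], [0.5787, -0.002, 0.0895], [0.6302, 0.0434, 0.1012]]
```

View pics/w1.png

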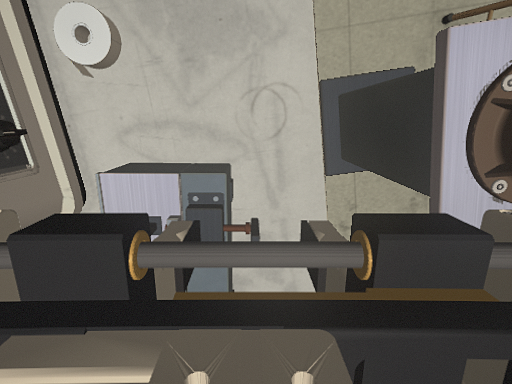

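```bash
python3 -m crank '[[[-1.2,0,0,0],[-2.7,0,0,0],[-2.7,0,0,0],[-2.7,0,0,0]]]' 0.68
python3 - <<'E'
from h import *
im,P,d=grab("wrist","w2.png");np.save("w2.npy",P)
s=arm.get_state();print(s["eef_pos"],s["width"])
for t in("lockbox","bolt_grip","cover_grip"):
    for r in arm.trace(t,"wrist")[:1]:
        m=r["mask"]&(d>0);p=P[m];print(t,r["score"],r["extent"],np.percentile(p,[2,50,98],axis=0).round(4).tolist())
        if t=="bolt_grip":
            q=p[p[:,2]>.12]; print(len(q),q.mean(0),cv2.minAreaRect(q[:,:2].astype(np.float32)*1000))
        if t=="lockbox":
            q=p[(p[:,2]>.078)&(p[:,2]<.094)];print(cv2.minAreaRect(q[:,:2].astype(np.float32)*1000))
E
```

```text
t: 2.98
eef_pos: [0.4531, 0.0561, 0.2706]
ee_rot: [3.141, -0.0, -1.708]
force: [-0.2, -0.2, -0.5]
width: 0.0296
gripper_force: 0.0
[0.45304189 0.05603809 0.27064609] 0.028783712759223475
lockbox 0.7 [87.3, 120.5, 175.4, 171.9] [[0.4534, -0.0272, 0.0271], [0.5517, 0.031, 0.0896], [0.6406, 0.1849, 0.1339]]
((552.0777587890625, 93.2963638305664), (236.19589233398438, 201.6713104248047), 81.7750244140625)
bolt_grip 0.63 [163.7, 170.0, 96.0, 31.5] [[0.4423, 0.0423, 0.0924], [0.4529, 0.0535, 0.1027], [0.5438, 0.0687, 0.1484]]
228 [0.44714803 0.05606463 0.14494069] ((447.0693664550781, 57.99928665161133), (22.766828536987305, 9.063942909240723), 82.13570404052734)
cover_grip 0.74 [90.3, 121.1, 91.7, 93.9] [[0.5399, -0.0291, 0.0879], [0.5865, 0.0225, 0.0898], [0.638, 0.0822, 0.1335]]
```

View pics/w2.png

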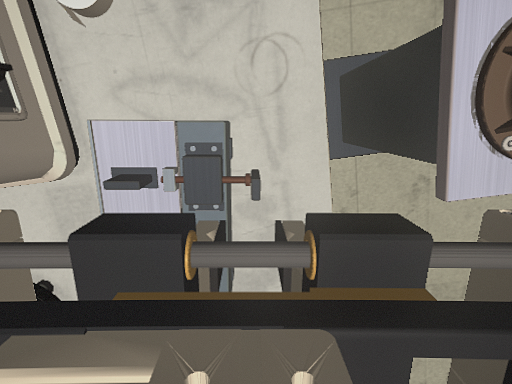

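```bash
python3 -c "
from h import *
print(rows(.447,.0578,.113,-98))"
```

```text
[-0.03, 0.25, 6.31, 0.02]
```

```bash
python3 -m crank '[[[-0.03,0.25,1,0],[-0.03,0.25,2,0],[-0.03,0.25,3,0],[-0.03,0.25,4,0],[-0.03,0.25,4.8,0],[-0.03,0.25,5.4,0],[-0.03,0.25,5.9,0],[-0.03,0.25,6.3,0],[-0.03,0.25,6.3,0]]]' && python3 -m crank '[[[0,0,0,0],[0,0,0,0],[0,0,0,0],[0,0,0,0],[0,0,0,0]]]' 1 40
```

```text
t: 4.3
eef_pos: [0.4468, 0.0586, 0.1127]
ee_rot: [3.141, -0.001, -1.707]
force: [0.0, 0.8, -0.0]
width: 0.0279
gripper_force: 0.0
t: 4.92
eef_pos: [0.4474, 0.0591, 0.1137]
ee_rot: [-3.141, 0.0, -1.707]
force: [0.4, -0.1, 5.4]
width: 0.0099
gripper_force: 40.0
```

```bash
python3 -m crank '[[[0,0.08,0,0],[0,0.16,0,0],[0,0.24,0,0],[0,0.24,0,0]]]';  python3 -m crank '[[[0,0.04,0,0],[0,0.08,0,0],[0,0.08,0,0]]]'
```

```text
t: 5.42
eef_pos: [0.4425, 0.0599, 0.1137]
ee_rot: [-3.139, 0.001, -1.706]
force: [6.8, -3.4, 0.4]
width: 0.0097
gripper_force: 40.0
t: 5.8
eef_pos: [0.4406, 0.0601, 0.1136]
ee_rot: [-3.139, 0.0, -1.706]
force: [8.4, -3.6, -1.0]
width: 0.01
gripper_force: 40.0
```

```bash
python3 -m crank '[[[0,0.03,0,0],[0,0.03,0,0]]]';  python3 -m crank '[[[0,0.04,0,0],[0,0.04,0,0]]]'
```

```text
t: 6.05
eef_pos: [0.4406, 0.0601, 0.1137]
ee_rot: [-3.138, 0.0, -1.706]
force: [12.6, -6.7, -4.4]
width: 0.0101
gripper_force: 40.0
t: 6.3
eef_pos: [0.4404, 0.0602, 0.1137]
ee_rot: [-3.137, 0.0, -1.706]
force: [17.9, -9.4, -9.0]
width: 0.0098
gripper_force: 40.0
```

```bash
python3 -m crank '[[[0,-0.12,0,0],[0,-0.24,0,0],[0,-0.36,0,0],[0,-0.48,0,0],[0,-0.58,0,0],[0,-0.66,0,0],[0,-0.7,0,0],[0,-0.7,0,0]]]'; python3 -m crank '[[[0,-0.05,0,0],[0,-0.05,0,0]]]'
```

```text
t: 7.3
eef_pos: [0.453, 0.0583, 0.1136]
ee_rot: [3.139, 0.0, -1.707]
force: [-13.5, 6.9, 16.7]
width: 0.0099
gripper_force: 40.0
t: 7.55
eef_pos: [0.4534, 0.0582, 0.1136]
ee_rot: [3.138, 0.0, -1.707]
force: [-20.0, 12.8, 24.6]
width: 0.0095
gripper_force: 40.1
```

```bash
python3 -m crank '[[[0,0.12,0,0],[0,0.24,0,0],[0,0.36,0,0],[0,0.48,0,0],[0,0.6,0,0],[0,0.7,0,0],[0,0.76,0,0],[0,0.76,0,0]]]'; python3 -m crank '[[[0,0.06,0,0],[0,0.06,0,0]]]'
```

```text
t: 8.55
eef_pos: [0.439, 0.0604, 0.1137]
ee_rot: [-3.138, 0.0, -1.706]
force: [10.2, -5.6, -1.6]
width: 0.0094
gripper_force: 40.0
t: 8.8
eef_pos: [0.4385, 0.0604, 0.1136]
ee_rot: [-3.137, 0.0, -1.706]
force: [13.0, -5.8, -3.2]
width: 0.0096
gripper_force: 40.0
```

```bash
python3 -m crank '[[[0,0.05,0,0],[0,0.05,0,0]]]'; python3 -m crank '[[[0,-0.12,0,0],[0,-0.24,0,0],[0,-0.36,0,0],[0,-0.48,0,0],[0,-0.6,0,0],[0,-0.7,0,0],[0,-0.76,0,0],[0,-0.8,0,0],[0,-0.8,0,0]]]'; python3 -m crank '[[[0,-0.04,0,0],[0,-0.04,0,0]]]'
```

```text
t: 9.05
eef_pos: [0.4377, 0.0606, 0.1137]
ee_rot: [-3.136, 0.001, -1.706]
force: [26.2, -12.3, -14.3]
width: 0.01
gripper_force: 40.0
t: 10.18
eef_pos: [0.4517, 0.0584, 0.1136]
ee_rot: [3.138, 0.0, -1.707]
force: [-14.3, 8.8, 20.1]
width: 0.0099
gripper_force: 40.0
t: 10.42
eef_pos: [0.4524, 0.0583, 0.1136]
ee_rot: [3.137, 0.0, -1.707]
force: [-15.5, 9.1, 20.7]
width: 0.0097
gripper_force: 40.0
```

```bash
python3 -m crank '[[[0,-0.05,0,0],[0,-0.05,0,0]]]'; python3 -m crank '[[[0,0.12,0,0],[0,0.24,0,0],[0,0.36,0,0],[0,0.48,0,0],[0,0.6,0,0],[0,0.7,0,0],[0,0.8,0,0],[0,0.84,0,0],[0,0.84,0,0]]]'; python3 -m crank '[[[0,0.06,0,0],[0,0.06,0,0]]]'
```

```text
t: 10.68
eef_pos: [0.4532, 0.0581, 0.1136]
ee_rot: [3.137, 0.0, -1.708]
force: [-26.7, 12.8, 30.7]
width: 0.0097
gripper_force: 40.0
t: 11.8
eef_pos: [0.4376, 0.0606, 0.1136]
ee_rot: [-3.138, 0.0, -1.706]
force: [11.1, -4.6, -1.5]
width: 0.0098
gripper_force: 40.0
t: 12.05
eef_pos: [0.4368, 0.0607, 0.1137]
ee_rot: [-3.137, 0.0, -1.706]
force: [16.1, -7.9, -7.3]
width: 0.0097
gripper_force: 40.0
```

Still caught near 9.5 mm+; confirm the stop and stroke again.

```bash
python3 -m crank '[[[0,0.05,0,0],[0,0.05,0,0]]]'; python3 -m crank '[[[0,-0.12,0,0],[0,-0.24,0,0],[0,-0.36,0,0],[0,-0.48,0,0],[0,-0.6,0,0],[0,-0.7,0,0],[0,-0.8,0,0],[0,-0.89,0,0],[0,-0.89,0,0]]]'; python3 -m crank '[[[0,-0.05,0,0],[0,-0.05,0,0]]]'
```

```text
t: 12.3
eef_pos: [0.4363, 0.0607, 0.1136]
ee_rot: [-3.136, 0.0, -1.706]
force: [17.4, -7.0, -5.4]
width: 0.0097
gripper_force: 40.0
t: 13.42
eef_pos: [0.4516, 0.0583, 0.1136]
ee_rot: [3.136, 0.0, -1.708]
force: [-24.4, 11.1, 28.4]
width: 0.01
gripper_force: 40.0
t: 13.68
eef_pos: [0.4517, 0.0583, 0.1135]
ee_rot: [3.135, 0.0, -1.708]
force: [-30.7, 15.2, 33.9]
width: 0.0099
gripper_force: 40.1
```

```bash
python3 -m crank '[[[0,0.12,0,0],[0,0.24,0,0],[0,0.36,0,0],[0,0.48,0,0],[0,0.6,0,0],[0,0.7,0,0],[0,0.8,0,0],[0,0.88,0,0],[0,0.88,0,0]]]'; python3 -m crank '[[[0,0.06,0,0],[0,0.06,0,0]]]'; python3 -m crank '[[[0,0.05,0,0],[0,0.05,0,0]]]'
```

```text
t: 14.8
eef_pos: [0.4352, 0.0608, 0.1136]
ee_rot: [-3.14, 0.0, -1.707]
force: [4.1, -2.3, 5.7]
width: 0.0098
gripper_force: 40.0
t: 15.05
eef_pos: [0.4338, 0.061, 0.1136]
ee_rot: [-3.14, 0.0, -1.707]
force: [3.5, -1.2, 5.1]
width: 0.0101
gripper_force: 40.0
t: 15.3
eef_pos: [0.4326, 0.0612, 0.1136]
ee_rot: [-3.14, 0.0, -1.707]
force: [4.0, -2.7, 5.8]
width: 0.0097
gripper_force: 40.0
```

```bash
python3 -m crank '[[[0,0.12,0,0],[0,0.24,0,0],[0,0.36,0,0],[0,0.48,0,0],[0,0.6,0,0],[0,0.7,0,0],[0,0.78,0,0],[0,0.78,0,0]]]'; python3 -m crank '[[[0,0.08,0,0],[0,0.08,0,0]]]'
```

```text
t: 16.3
eef_pos: [0.4131, 0.0639, 0.1136]
ee_rot: [-3.14, 0.001, -1.707]
force: [3.4, -1.0, 6.4]
width: 0.0097
gripper_force: 40.0
t: 16.55
eef_pos: [0.4113, 0.0642, 0.1136]
ee_rot: [-3.14, 0.001, -1.706]
force: [4.1, -2.3, 5.0]
width: 0.0097
gripper_force: 40.0
```

```bash
python3 -m crank '[[[0,0.06,0,0],[0,0.06,0,0]]]'; python3 -m crank '[[[0,0.05,0,0],[0,0.05,0,0]]]'
```

```text
t: 16.8
eef_pos: [0.4113, 0.0643, 0.1136]
ee_rot: [-3.138, 0.0, -1.706]
force: [15.3, -6.4, -3.8]
width: 0.0095
gripper_force: 40.0
t: 17.05
eef_pos: [0.4113, 0.0643, 0.1137]
ee_rot: [-3.136, 0.0, -1.705]
force: [25.6, -13.3, -12.5]
width: 0.0095
gripper_force: 40.0
```

```bash
python3 -m crank '[[[0,-0.1,0,0],[0,-0.1,0,0],[0,-0.1,0,0],[0,-0.1,0,0]]]' 0.7; python3 -m crank '[[[0,0,-0.8,0],[0,0,-2,0],[0,0,-3.5,0],[0,0,-5,0],[0,0,-5.2,0]]]'; python3 - <<'E'
from h import *
P=np.load("w2.npy").reshape(-1,3)
k=(P[:,2]>.118)&(P[:,2]<.15)&(abs(P[:,0]-.59)<.045)&(abs(P[:,1]-.037)<.04)
q=P[k];print(len(q),q.mean(0),cv2.minAreaRect(q[:,:2].astype(np.float32)*1000),np.percentile(q[:,2],[50,90,98]))
print(rows(.5,.04,.26,172),rows(.592,.0375,.25,172),np.degrees(arm.get_state()["q"]))
E
```

```text
t: 17.55
eef_pos: [0.4098, 0.0639, 0.1131]
ee_rot: [3.141, -0.0, -1.707]
force: [-0.0, 0.1, -0.6]
width: 0.0262
gripper_force: 0.0
t: 18.18
eef_pos: [0.4112, 0.0647, 0.2458]
ee_rot: [-3.138, 0.003, -1.706]
force: [-0.1, 0.1, -0.6]
width: 0.0259
gripper_force: 0.0
452 [0.59122993 0.0364184  0.13067516] ((593.3053588867188, 37.19780349731445), (10.249242782592773, 39.71745300292969), 81.96332550048828) [0.13278789 0.13411301 0.13470164]
[0.5, -3.65, -0.56, 18.05] [0.1, -7.31, -0.14, 18.05] [ 3.64005857e+01 -5.95718247e+00 -2.79269256e+01  2.86032747e-02
 -6.77545738e+01 -4.41780031e+01]
```

```bash
python3 -m crank '[[[0.1,-0.5,-0.2,2],[0.2,-1.2,-0.3,4],[0.3,-2,-0.3,6],[0.3,-2.8,-0.3,8],[0.3,-3.6,-0.3,10],[0.3,-4.5,-0.3,12],[0.2,-5.4,-0.3,14],[0.1,-6.4,-0.3,16],[0.1,-7.3,-0.2,18],[0.1,-7.3,-0.2,18],[0.1,-7.3,-0.2,18]]]'; python3 - <<'E'
from h import *
im,P,d=grab("wrist","w3.png");np.save("w3.npy",P)
q=P.reshape(-1,3);k=(q[:,2]>.122)&(q[:,2]<.15)&(abs(q[:,0]-.59)<.045)&(abs(q[:,1]-.037)<.025)
q=q[k];print(len(q),cv2.minAreaRect(q[:,:2].astype(np.float32)*1000) if len(q) else 0)
q=P.reshape(-1,3);k=(q[:,2]>.122)&(q[:,2]<.16)&(abs(q[:,0]-.411)<.03)&(abs(q[:,1]-.063)<.03)
q=q[k];print("bolt",len(q),cv2.minAreaRect(q[:,:2].astype(np.float32)*1000) if len(q) else 0)
print(rows(.5925,.0373,.101,172),arm.get_state()["width"],np.degrees(arm.get_state()["q"]))
E
```

```text
t: 19.55
eef_pos: [0.5899, 0.0367, 0.2473]
ee_rot: [-3.141, -0.002, 3.007]
force: [-0.5, -0.6, 0.4]
width: 0.026
gripper_force: 0.0
358 ((593.2062377929688, 38.50577926635742), (9.229937553405762, 39.183448791503906), 82.29977416992188)
bolt 0 0
[-0.11, 0.04, 5.87, 0.06] 0.026254316875904397 [ 2.24941594e+01  1.19827347e+01 -8.39806563e+00 -1.58294566e-02
 -6.96721146e+01 -1.20177205e+02]
```

View pics/w3.png

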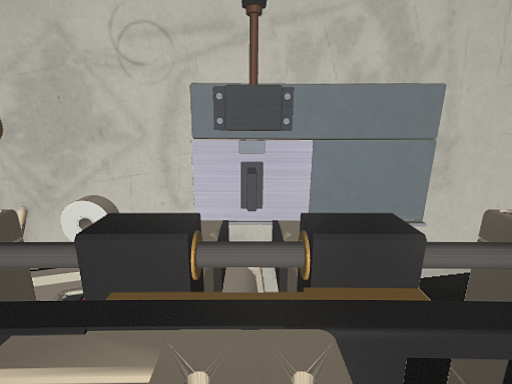

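```bash
python3 -m crank '[[[-0.12,0.04,1.2,0],[-0.12,0.04,2.6,0],[-0.12,0.04,4,0],[-0.12,0.04,5,0],[-0.12,0.04,5.6,0],[-0.12,0.04,5.85,0],[-0.12,0.04,5.85,0]]]'; python3 -m crank '[[[0,0,0,0],[0,0,0,0],[0,0,0,0],[0,0,0,0]]]' 1 30
```

```text
t: 20.48
eef_pos: [0.5939, 0.0374, 0.1024]
ee_rot: [3.141, 0.0, 3.006]
force: [-0.3, -0.3, -0.1]
width: 0.0266
gripper_force: 0.0
t: 20.98
eef_pos: [0.5942, 0.0376, 0.1026]
ee_rot: [3.141, 0.001, 3.006]
force: [-1.1, 1.4, 6.5]
width: 0.0103
gripper_force: 30.0
```

```bash
python3 -m crank '[[[0,0.2,0,0],[0,0.7,0,0],[0,1.4,0,0],[0,2.1,0,0],[0,2.8,0,0],[0,3.5,0,0],[0,4.1,0,0],[0,4.6,0,0],[0,4.9,0,0],[0,5,0,0],[0,5,0,0]]]'; python3 -m crank '[[[0,0.08,0,0],[0,0.12,0,0],[0,0.12,0,0]]]'; python3 -m crank '[[[0,0.06,0,0],[0,0.1,0,0],[0,0.1,0,0]]]'
```

```text
t: 22.35
eef_pos: [0.6115, 0.1613, 0.1027]
ee_rot: [3.141, 0.002, 3.006]
force: [0.0, 0.4, 5.2]
width: 0.0096
gripper_force: 30.0
t: 22.72
eef_pos: [0.6119, 0.1638, 0.1027]
ee_rot: [-3.141, 0.001, 3.006]
force: [0.6, -2.7, 5.8]
width: 0.01
gripper_force: 30.0
t: 23.1
eef_pos: [0.6119, 0.1645, 0.1027]
ee_rot: [-3.139, 0.001, 3.005]
force: [1.1, -9.1, 6.4]
width: 0.0102
gripper_force: 30.0
```

```bash
python3 -m crank '[[[0,-0.06,0,0],[0,-0.06,0,0],[0,-0.06,0,0],[0,-0.06,0,0]]]' 0.7; python3 -m crank '[[[0,-0.06,-1,0],[0,-0.06,-2.5,0],[0,-0.5,-4.2,0],[0,-1.5,-5.6,0],[0,-2.8,-5.8,0],[0,-4,-5.8,0],[0,-5,-5.8,0],[0,-5,-5.8,0]]]' 0.2; python3 - <<'E'
from h import *
im,P,d=grab("wrist","w4.png");np.save("w4.npy",P)
for t in("cup","cup_center","cover_grip"):
    for r in arm.trace(t,"wrist")[:1]:
        m=r["mask"]&(d>0);p=P[m];print(t,r["score"],r["extent"],np.percentile(p,[2,50,98],axis=0).round(4).tolist())
        if t[:3]=="cup":
            z=np.percentile(p[:,2],80);q=p[abs(p[:,2]-z)<.006];print(len(q),z,cv2.minEnclosingCircle(q[:,:2].astype(np.float32)*1000),q.mean(0))
E
```

```text
t: 23.6
eef_pos: [0.6111, 0.1654, 0.1018]
ee_rot: [-3.142, -0.0, 3.006]
force: [-1.1, 0.0, 0.1]
width: 0.0263
gripper_force: 0.0
t: 24.6
eef_pos: [0.594, 0.0401, 0.2472]
ee_rot: [3.141, 0.0, 3.004]
force: [-0.5, 0.3, -0.4]
width: 0.0703
gripper_force: 0.0
cup 0.84 [226.3, 147.9, 41.9, 46.8] [[0.561, 0.0116, 0.0684], [0.5855, 0.0367, 0.0776], [0.6112, 0.0613, 0.0792]]
1596 0.0782367126091528 ((586.6387329101562, 36.431495666503906), 27.453243255615234) [0.58598913 0.03657976 0.07758202]
cup_center 0.77 [225.5, 152.2, 44.6, 42.1] [[0.5617, 0.0131, 0.0759], [0.5855, 0.0367, 0.0776], [0.6105, 0.0603, 0.0792]]
1549 0.07826012104135838 ((586.4034423828125, 36.88998031616211), 27.365278244018555) [0.58575385 0.03680237 0.07759843]
cover_grip 0.7 [241.8, 1.6, 19.2, 77.9] [[0.4178, 0.0515, 0.0951], [0.4458, 0.0585, 0.0995], [0.4838, 0.0706, 0.1034]]
```

View pics/w4.png

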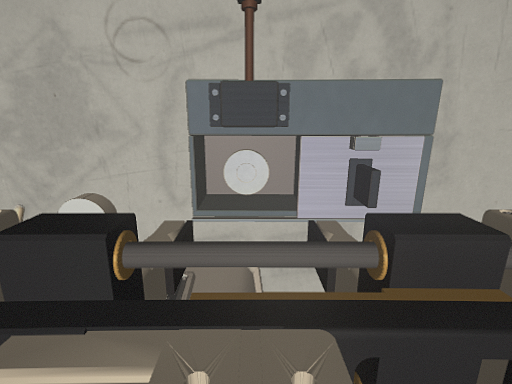

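```bash
python3 -c "
from h import *
print(rows(.5866,.0367,.049,172.1))
p=np.load('top0.npy').reshape(-1,3);q=p[(abs(p[:,0]-.5)<.06)&(abs(p[:,1]+.16)<.06)];print(len(q),q[:,2].max(),np.median(q[:,2]))"
```

```text
[0.28, -0.25, 7.92, 0.03]
1026 0.0164474604681948 0.00018838170405799154
```

```bash
python3 -m crank '[[[0.28,-0.2,1.2,0],[0.28,-0.2,2.5,0],[0.28,-0.2,3.8,0],[0.28,-0.2,4.9,0],[0.28,-0.2,5.8,0],[0.28,-0.2,6.6,0],[0.28,-0.2,7.3,0],[0.28,-0.2,7.7,0],[0.28,-0.2,7.9,0],[0.28,-0.2,7.9,0]]]'; python3 - <<'E'
from h import *
print(rows(.5866,.0367,.049,172.1),arm.get_state()["width"])
E
python3 -m crank '[[[0,0,0,0],[0,0,0,0],[0,0,0,0],[0,0,0,0],[0,0,0,0],[0,0,0,0]]]' 0.6 12
```

```text
t: 26.05
eef_pos: [0.5868, 0.0375, 0.0495]
ee_rot: [-3.142, -0.0, 3.006]
force: [1.1, -0.6, 0.1]
width: 0.0699
gripper_force: 0.0
[0.0, -0.03, 0.02, 0.03] 0.06988732498052774
t: 26.8
eef_pos: [0.5871, 0.0373, 0.0499]
ee_rot: [3.141, 0.001, 3.006]
force: [-0.1, -1.3, 6.2]
width: 0.0538
gripper_force: 12.0
```

```bash
python3 -m crank '[[[0,0,-0.2,0],[0,0,-0.6,0],[0,0,-1.2,0],[0,0,-2,0],[0,0,-2.9,0],[0,0,-3.8,0],[0,0,-4.6,0],[0,0,-5.2,0],[0,0,-5.6,0],[0,0,-5.6,0]]]'; python3 - <<'E'
from h import *
s=arm.get_state();print(s["width"],s["force"]); print(rows(.5,-.16,.19,172.1))
arm.grab_frame("scene"); grab("scene","s5.png")
E
```

```text
t: 28.05
eef_pos: [0.5869, 0.0374, 0.1901]
ee_rot: [3.141, 0.001, 3.006]
force: [0.6, 0.2, -1.3]
width: 0.0539
gripper_force: 12.0
0.0538569915465397 [ 0.56204595  0.16810212 -1.25307974]
[2.37, -8.29, -0.0, 0.02]
```

```bash
python3 -c "
import cv2;cv2.imwrite('pics/c5.png',cv2.resize(cv2.imread('pics/s5.png')[100:300,130:380],None,fx=3,fy=3))"
```

```text
(no output)
```

View pics/c5.png

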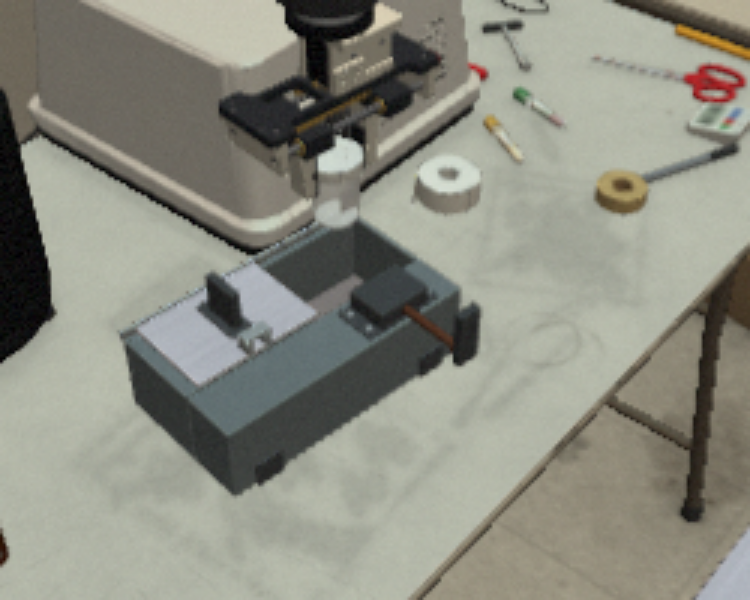

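```bash
python3 -m crank '[[[0.15,-0.3,0,0],[0.4,-1.1,0,0],[0.7,-2.2,0,0],[1,-3.4,0,0],[1.4,-4.6,0,0],[1.7,-5.8,0,0],[2,-6.9,0,0],[2.2,-7.7,0,0],[2.35,-8.1,0,0],[2.4,-8.3,0,0],[2.4,-8.3,0,0]]]';  python3 -m crank '[[[0,0,0.3,0],[0,0,1,0],[0,0,2,0],[0,0,3,0],[0,0,4,0],[0,0,4.8,0],[0,0,5.2,0],[0,0,5.45,0],[0,0,5.6,0],[0,0,5.68,0],[0,0,5.7,0],[0,0,5.7,0]]]'
```

```text
t: 29.52
eef_pos: [0.4992, -0.1601, 0.1894]
ee_rot: [3.142, 0.0, 3.006]
force: [-0.3, 0.5, -0.5]
width: 0.0536
gripper_force: 12.0
t: 31.02
eef_pos: [0.4993, -0.1602, 0.0473]
ee_rot: [3.142, 0.001, 3.006]
force: [-0.6, -1.4, -0.8]
width: 0.0535
gripper_force: 12.0
```

```bash
python3 -m crank '[[[0,0,0.05,0],[0,0,0.1,0],[0,0,0.1,0]]]'; python3 -m crank '[[[0,0,0.03,0],[0,0,0.03,0]]]'
```

```text
t: 31.4
eef_pos: [0.499, -0.1602, 0.0444]
ee_rot: [-3.142, -0.0, 3.006]
force: [0.7, -0.8, -0.5]
width: 0.0535
gripper_force: 12.0
t: 31.65
eef_pos: [0.4994, -0.1602, 0.044]
ee_rot: [-3.142, 0.001, 3.006]
force: [-0.0, -1.3, 2.1]
width: 0.0534
gripper_force: 12.0
```

Just touching; release, retreat straight up.

```bash
python3 -m crank '[[[0,0,0.01,0],[0,0,0.01,0],[0,0,0.01,0],[0,0,0.01,0],[0,0,0.01,0]]]' 0.2; python3 -m crank '[[[0,0,-0.4,0],[0,0,-1.2,0],[0,0,-2.4,0],[0,0,-3.8,0],[0,0,-5.2,0],[0,0,-6.4,0],[0,0,-6.8,0],[0,0,-6.8,0],[0,0,-6.8,0]]]'; python3 - <<'E'
from h import *
im,P,d=grab("scene","s6.png")
for t in("cup","label_roll","tape_roll","dropper_bottle","bolt_grip"):
    for r in arm.trace(t,"scene")[:1]:
        m=r["mask"]&(d>0);p=P[m];print(t,r["score"],np.percentile(p,[2,50,98],axis=0).round(3).tolist())
cv2.imwrite('pics/c6.png',cv2.resize(cv2.imread('pics/s6.png')[100:300,100:350],None,fx=3,fy=3))
E
```

```text
t: 32.28
eef_pos: [0.4991, -0.1601, 0.0434]
ee_rot: [3.142, -0.0, 3.006]
force: [-0.6, -0.1, -0.1]
width: 0.0702
gripper_force: 0.0
t: 33.4
eef_pos: [0.4984, -0.16, 0.2123]
ee_rot: [3.142, -0.002, 3.005]
force: [0.2, -0.5, 0.6]
width: 0.0702
gripper_force: 0.0
cup 0.87 [[0.472, -0.232, 0.001], [0.491, -0.151, 0.057], [0.532, -0.137, 0.076]]
label_roll 0.64 [[0.598, -0.241, 0.006], [0.627, -0.199, 0.03], [0.664, -0.174, 0.035]]
tape_roll 0.57 [[0.449, -0.357, 0.001], [0.474, -0.321, 0.019], [0.502, -0.3, 0.025]]
dropper_bottle 0.61 [[0.612, 0.429, 0.005], [0.619, 0.445, 0.051], [0.632, 0.456, 0.101]]
bolt_grip 0.76 [[0.404, 0.051, 0.093], [0.41, 0.063, 0.11], [0.482, 0.076, 0.15]]
```

View pics/c6.png

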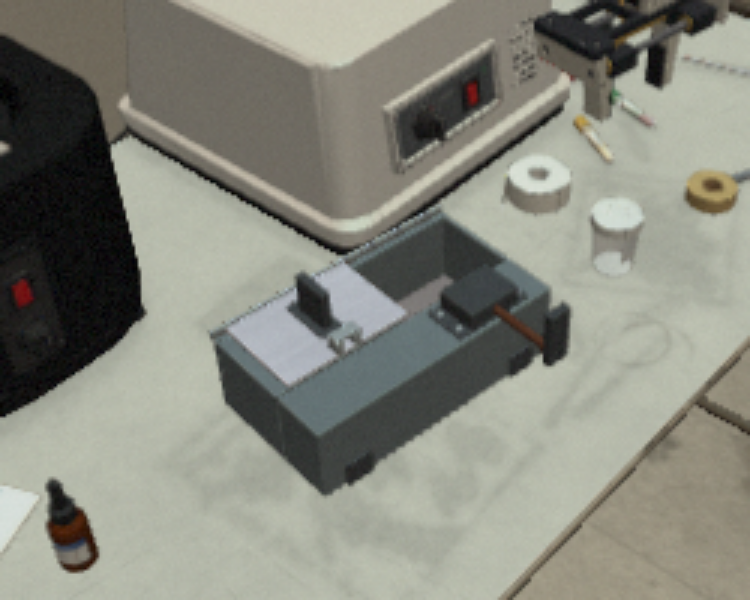

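The cup stands upright on the table, at about (615,235) in the crop. The cover is open, the bolt is drawn, and the other things haven't moved.

```bash
python3 -c "
from station import arm
print(arm.job_done())"
```

```text
the job is handed in; nothing more can be done
None
```

I handed the job in at about 33 s: the bolt was worked loose and drawn to its stop, the cover was slid fully open, and the cup stands upright on the table clear of the box, with the other things undisturbed.

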